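# Hold the lid's hinge in line for the pin

## Robot

A 7-joint arm with a two-finger parallel gripper is mounted at the origin on a cart in front of the work surface, level with it; the furniture and walls round the work are solid. World frame = base frame: x ahead of the robot, y to its left, z up, the work surface at z = 0. Lengths are in m, angles in rad, forces in N, time in s.
With the tool pointing down it reaches from about 0.4 to 0.925 m from the base axis. Payload 5.6 kg.
Tool frame: the origin (TCP) lies midway between the tips of the shut fingers; the grasp point (between the pads) lies 19 mm behind it; z points along the fingers, y is the line along which they close (so a half turn about z gives the same grasp; the last joint's range is limited). The gripper opens to 85 mm and grips with 20 to 120 N. Pads are 22 mm wide; open, the fingers measure 114 mm over their backs; the gripper's body (76 mm by 85 mm) begins 54 mm behind the grasp point. The pads swing forward as they close: fully open they stand 13 mm farther back than shut.
Start: joints at [1.182, 0.468, -0.012, 1.603, 0.006, 1.071, -0.056], TCP at [0.22, -0.612, 0.231] pointing down, gripper open.
Joint ranges: [-2.53, 2.53], [-0.31, 2.02], [-1.57, 1.55], [0.28, 2.44], [-1.29, 4.43], [0.15, 1.84], [-2.92, 2.92]. Speed limits (rad/s): [2.57, 2.57, 3.14, 3.14, 3.14, 3.14, 3.14].

## Interface

Orientations are given as a 3x3 rotation matrix whose columns are the frame's x, y, z axes.
In Python, from plant import * gives the robot as it stands. The module is installed in compiled form; this text tells all that it offers.
- The arm moves only by the shell command python3 -m handwheel 'ROWS' [FORCE]. ROWS is JSON, a list of rows, each a list of 7 numbers: the opening, from 0 (shut) to 1 (fully open), then the shift along the tool's x, y, z scaled (see below), then the turn, a rotation vector about the tool's x, y, z scaled (see below). In form: [[claw, dx, dy, dz, wx, wy, wz], ...]. A call has 1 to 20 rows; each row shifts and turns the commanded pose from where the row before left it, along the tool's axes as they then stand; what a row does not reach is not made up. The controller multiplies each number of a shift by 30 cm and each number of a turn by pi rad. A row lasts 1/10 s, in which the tool goes at most 50 mm and 8.59 degrees, less where a joint would pass 70% of its speed; a pose out of reach is approached as far as the arm can. A call with a number of a shift or a turn outside -1 to 1 is refused whole. A call with a gripper value outside its range is refused whole. The fingers move at their own pace and stop on an object; FORCE is the grip in N (left out, the last holds). Time passes only in rows, so rows that do not move let the fingers close. It gives the time, the measured TCP pose, the force, the opening and the grip force at its end, in the units of the state.
- state(): the state, without advancing time (a new reading comes with each control period).
- read_camera(name): name is "scene" or "top" or "wrist"; returns the picture (420x560x3 uint8, red, green, blue); there is no depth.
- camera_params(name): a dict with "fx", "fy", "cx", "cy" (pixels), "cam_to_world" (4x4, takes a point from camera to world coordinates). Camera axes: x right, y down, z forward; pixel columns grow to the right and rows downward; lengths in m; the calibration is good to about 2 mm. The wrist camera is an equidistant fisheye: a pixel r from the principal point sees the ray r / f radians off the axis. A picture is of the moment at which its call begins: read the wrist's pose just before it. camera_params takes no time and is no camera call; for the wrist camera it gives the pose at the moment of the call.
- finish_job(): hands the job in; it is judged then, once.
Trained networks look in the newest picture that a camera, given by its name, has taken for a name from the list of things; names that differ only in an ending like _2 or _b are one class to them, and where a whole thing is asked for, a point or a joint stands for the part that bears it (a point fixed in the world has none). Each returns a list of dicts, best first, with "conf" (0 to 1); they miss things now and then, are a little off and sometimes report something else, mostly with a low value. They report only what shows in the picture. A call takes as long as a camera call.
- find_in(camera, thing): "pixel" ([column, row] in pixels, amid what is visible of it).
The state is a dict: "clock": time; "joint_positions": joint angles; "joint_velocities": joint speeds; "tau": joint torques, N m; "tool_pos": TCP position; "ee_rot": TCP orientation; "force": force on the tool from outside, world axes, zero at the start; "torque": the same for the moment, N m; "finger_gap": finger opening in m; "grip_force": force on a finger pad.
Only numpy, scipy, OpenCV 4.12 (cv2) and the standard library are available. Lean on these libraries where they do the work, as an engineer would, in place of code of your own. Each camera call takes 0.05 s, during which the arm holds its last target. There are 200 camera calls.

## Task

The wooden lid of the small tasting box was put to dry and has fallen over against the tin. Right it and bring it to the box in its open position - upright, hinge edge down, steel leaf plate facing away from the box's inside - so that its two hinge knuckles sit between the three on the box with all the holes in line, ready for the pin. Finish while holding it there in the gripper, still, upright and not resting on the box, so that a colleague can push the pin through; do not knock the tin over, and leave the pin, the bell, the dishes and the cheese where they are.

Things in the scene. Friction and masses are not known exactly. Their poses are not given: they have to be found in the camera images.
- lid: Dark wooden lid, steel hinge leaf, 0.3 kg. Origin on the axis of its pin holes, mid-hinge; +y along that axis, +z in the board's middle plane toward the free edge, +x the normal of the outer face (with the leaf plate, 2 mm proud up to z 46). Board x -7..7, y -75..75, z 11.5..141.5 mm. Starts leaning away from the robot, 40 degrees off vertical on the tin: knuckles on the table, outer face up.
- lid_edge (a point): Middle of the lid's free edge, 141.5 mm from the pin axis along the lid's +z; at the start its highest part, about 0.11 m up, over the tin. The board is 14 mm thick to pinch here; fingers opened to 50 mm or less clear the tin below. Axes as the lid's.
- lid_knuckle_left (a point): Centre of the lid's knuckle at y +25 mm on the pin axis. The two knuckles are steel, 18 mm in outer diameter, bore 10 mm, 21 mm long.
- lid_knuckle_right (a point): Centre of the lid's knuckle at y -25 mm on the pin axis.
- box: Dark wooden open box, 120 (x) x 150 (y) x 70 mm high, walls 10 mm, fixed. Origin: centre of its underside; +x points to its hinged side, the side next to the robot. There a steel leaf carries three knuckles (outer diameter 18, bore 10, length 24 mm) at y -50, 0, +50 mm; their pin axis runs along y at x 72.5, z 77 mm. Lid in place and upright: its axes are parallel to the box's.
- box_slot_left (a point): On the box's pin axis, middle of the 26 mm slot at y +25 mm, open above, where the lid's left knuckle belongs with 2.5 mm of play each side; in line, the board's lower edge hangs 2.5 mm above the box's knuckles. Axes as the box's.
- box_slot_right (a point): On the box's pin axis, middle of the 26 mm slot at y -25 mm: the lid's right knuckle belongs here.
- tin: food tin, 76 mm diameter, 58 mm high, standing, loose (0.25 kg); origin at the centre of its underside. The lid leans on its top rim on the robot's side.
- pin: brass hinge pin with a bent end, 6 mm thick, 130 mm long, lying on the table left of the box; bystander
- bell: counter bell, 85 mm across, 55 mm high; bystander
- white_dish: white ramekin, 77 mm across, 42 mm high; bystander
- blue_dish: blue-grey ramekin, 77 mm across, 42 mm high; bystander
- cheese: packet of cheese, 73 x 102 x 37 mm; bystander
- spring_scale: cream shop scale with a round pan 207 mm across, 188 mm high, fixed, left of the box and in front of it; pass well above it. Origin: centre of its underside

How it is judged:
On the way:
1. the lid is held upright in the gripper, off the table and the tin (angle between lid's own z axis and vertical below 0.2 rad and height (world z) of lid above 0.03 m and contact force between the fingers and lid above 3 N and contact force between lid and tin below 0.1 N), for 0.2 s.
At the end, for the whole second after the job is handed in: both lid knuckles lie within 4 mm of the middle of their slots on the box's pin axis (what a 6 mm pin in 10 mm bores needs), the lid is upright within 8 degrees, still, gripped by the fingers, with less than 1.5 N between lid and box; the tin stands (distance between lid_knuckle_left and box_slot_left below 0.004 m and distance between lid_knuckle_right and box_slot_right below 0.004 m and angle between lid's own z axis and vertical below 0.14 rad and contact force between the fingers and lid above 3 N and contact force between lid and box below 1.5 N and linear speed of lid below 0.02 m/s and angle between tin's own z axis and vertical below 0.2 rad); the arm keeps its last pose, push and grip.
It fails at once if the tin is knocked over (angle between tin's own z axis and vertical above 0.5 rad).
It fails at once if the lid is forced onto the box (over 25 N) (contact force between lid and box above 25 N).
It fails at once if the pin, the bell, a dish or the cheese is pushed away by more than 25 mm (distance of any of pin, bell, white_dish, blue_dish, cheese from where it was at the start of the episode above 0.025 m).
It also fails if it takes over 45 s, if anything falls off the work surface, if the arm or the gripper's body presses on something with over 40 N, if the wrist force passes 120 N, or if a joint passes its speed limit or range.

## Working session

There is one attempt and no reset: what is moved stays moved. The work goes in short steps, Python scripts to look and compute and a shell command to move; the robot and the scene stay as the last step left them, time stands still between calls to the robot, and variables do not carry over. Pictures are saved under pics/ and viewed, at most 10 in all, crops included, and the job is handed in when it is done.

```bash
mkdir -p pics; cat > h.py <<'E'
import numpy as np, cv2
from plant import *
def shot(n,f):
    im=read_camera(n); cv2.imwrite('pics/'+f,im[:,:,::-1]); return im
def proj(n,P,p=None):
    p=p or camera_params(n); T=np.array(p['cam_to_world']); c=(np.atleast_2d(P)-T[:3,3])@T[:3,:3]
    if n=='wrist':
        r=np.hypot(c[:,0],c[:,1]); th=np.arctan2(r,c[:,2]); s=th/np.maximum(r,1e-9)
        return np.c_[p['cx']+p['fx']*c[:,0]*s,p['cy']+p['fy']*c[:,1]*s]
    return np.c_[p['cx']+p['fx']*c[:,0]/c[:,2],p['cy']+p['fy']*c[:,1]/c[:,2]]
def ray(n,px,p=None):
    p=p or camera_params(n); T=np.array(p['cam_to_world']); u=(px[0]-p['cx'])/p['fx'];v=(px[1]-p['cy'])/p['fy']
    if n=='wrist':
        r=np.hypot(u,v); d=np.array([u/r*np.sin(r),v/r*np.sin(r),np.cos(r)]) if r>0 else np.array([0,0,1.])
    else: d=np.array([u,v,1.])
    d=T[:3,:3]@d; return T[:3,3],d/np.linalg.norm(d)
def onz(n,px,z,p=None):
    o,d=ray(n,px,p); return o+d*(z-o[2])/d[2]
E
python3 - <<'E'
from h import *
np.set_printoptions(precision=3,suppress=True)
for n in('scene','top'):
    shot(n,n+'0.png'); p=camera_params(n); print(n,p['fx'],np.array(p['cam_to_world']))
    for t in('lid','lid_edge','lid_knuckle_left','lid_knuckle_right','box','box_slot_left','box_slot_right','tin','pin'):
        print(t,[(np.round(d['pixel']),round(d['conf'],2)) for d in find_in(n,t)[:2]])
s=state();print(s['clock'],s['tool_pos'],s['ee_rot'],s['finger_gap'])
E
```

```text
scene 380.9692788053732 [[ 0.985 -0.081  0.156  0.21 ]
 [-0.175 -0.518  0.837 -1.374]
 [ 0.013 -0.851 -0.525  0.886]
 [ 0.     0.     0.     1.   ]]
lid [(array([309., 263.]), 0.76)]
lid_edge [(array([315., 260.]), 0.71)]
lid_knuckle_left [(array([316., 265.]), 0.9)]
lid_knuckle_right [(array([314., 265.]), 0.76)]
box [(array([310., 225.]), 0.97)]
box_slot_left [(array([308., 223.]), 0.94)]
box_slot_right [(array([308., 226.]), 0.93), (array([317., 266.]), 0.71)]
tin [(array([328., 275.]), 0.6)]
pin [(array([310., 226.]), 0.45)]
top 449.7828316812421 [[-0.022 -0.992  0.12   0.261]
 [-1.     0.022  0.003 -0.145]
 [-0.006 -0.12  -0.993  1.443]
 [ 0.     0.     0.     1.   ]]
lid [(array([371., 187.]), 0.76)]
lid_edge [(array([372., 188.]), 0.56)]
lid_knuckle_left [(array([370., 186.]), 0.7)]
lid_knuckle_right [(array([370., 186.]), 0.87)]
box [(array([276., 161.]), 0.66), (array([357., 268.]), 0.25)]
box_slot_left [(array([275., 159.]), 0.89)]
box_slot_right [(array([277., 163.]), 0.9), (array([371., 188.]), 0.3)]
tin [(array([381., 168.]), 0.36)]
pin [(array([197., 151.]), 0.45)]
1.0 [ 0.22  -0.612  0.231] [[ 0.941  0.339 -0.   ]
 [ 0.339 -0.941 -0.   ]
 [-0.     0.    -1.   ]] 0.08549949694838682
```

View pics/scene0.png

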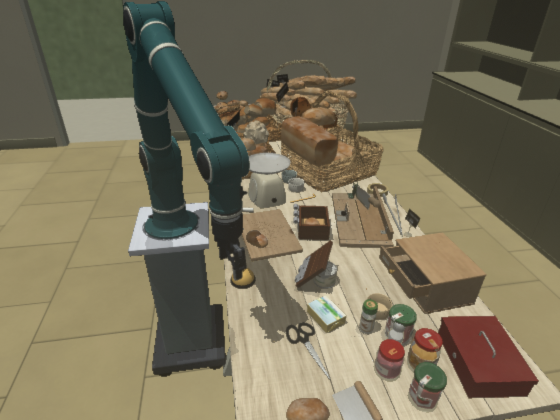

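View pics/top0.png

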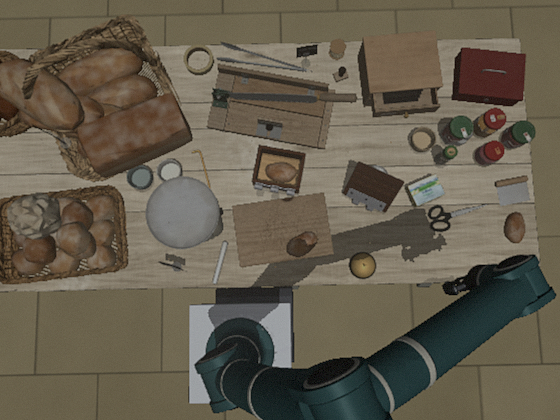

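The overview shows the lid leaning at top (372,188) and the box at top (278,170), with its hinge side at the bottom (row ~190). I'll zoom in on both.

```bash
python3 - <<'E'
import cv2,numpy as np
t=cv2.imread('pics/top0.png')[135:225,245:415]; s=cv2.imread('pics/scene0.png')[195:295,280:350]
cv2.imwrite('pics/c1.png',cv2.resize(t,None,fx=4.7,fy=4.7,interpolation=cv2.INTER_CUBIC))
E
```

```text
(no output)
```

View pics/c1.png

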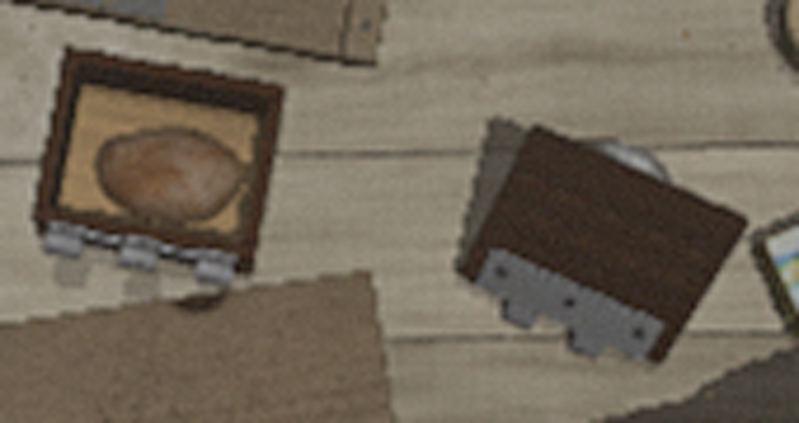

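The crop shows the box's top-rim corners at (68,50), (283,88), (250,270), (38,228) and its knuckles at (63,240), (138,253), (215,268). The lid's free-edge corners are at (537,125) and (747,220), its knuckles at (518,313) and (588,345).

```bash
python3 - <<'E'
from h import *
np.set_printoptions(precision=4,suppress=True)
f=lambda u,v,z:onz('top',(245+u/4.7,135+v/4.7),z)
B=[f(*q,.07) for q in((68,50),(283,88),(250,270),(38,228))];print('box',np.array(B),np.mean(B,0))
K=np.array([f(*q,.08) for q in((63,240),(138,253),(215,268))]);print('bk',K)
d=K[0]-K[2];print('box y dir ang',np.degrees(np.arctan2(d[1],d[0])),[np.degrees(np.arctan2(*(a-b)[1::-1])) for a,b in((B[0],B[1]),(B[3],B[2]))])
k=np.array([f(518,313,.012),f(588,345,.012)]);e=np.array([f(537,125,.121),f(747,220,.121)])
print('lidk',k,k.mean(0),'edge',e,e.mean(0));
for a in(k,e): d=a[0]-a[1];print(np.linalg.norm(d),np.degrees(np.arctan2(d[1],d[0])))
d=(e.mean(0)-k.mean(0));print(d,np.degrees(np.arctan2(d[1],d[0])))
E
```

```text
box [[ 0.6382 -0.0746  0.07  ]
 [ 0.609  -0.2171  0.07  ]
 [ 0.4871 -0.1919  0.07  ]
 [ 0.5183 -0.0529  0.07  ]] [ 0.5631 -0.1341  0.07  ]
bk [[ 0.5081 -0.0698  0.08  ]
 [ 0.4984 -0.1187  0.08  ]
 [ 0.4873 -0.1688  0.08  ]]
box y dir ang 78.11631060143232 [np.float64(78.39434837682397), np.float64(77.33437388224802)]
lidk [[ 0.4627 -0.3761  0.012 ]
 [ 0.4396 -0.4229  0.012 ]] [ 0.4511 -0.3995  0.012 ] edge [[ 0.5681 -0.3756  0.121 ]
 [ 0.5036 -0.506   0.121 ]] [ 0.5358 -0.4408  0.121 ]
0.052144228182737104 63.698033345254395
0.1454650652214821 63.65203950765964
[ 0.0847 -0.0413  0.109 ] -26.001165832278705
```

```bash
cat >> h.py <<'E'
from scipy.spatial.transform import Rotation as Ro
np.set_printoptions(precision=4,suppress=True)
def plan(p,R):
    s=state(); R0=np.array(s['ee_rot']); q=Ro.from_matrix(R0.T@R).as_rotvec()/np.pi; d=np.asarray(p)-s['tool_pos']
    print('shift now',R0.T@d/.3,'|shift after turn',R.T@d/.3,'| turn',q,'deg',180*np.linalg.norm(q),'mm',1000*np.linalg.norm(d),'t',s['clock'])
def lidR(yaw,tilt): # yaw: angle of line of hinge axis (deg), tilt away from robot
    a,t=np.radians([yaw,tilt]); x=np.array([np.cos(a),np.sin(a),0]); h=np.array([np.sin(a),-np.cos(a),0]) # tool x=-lid y, h away from robot
    lz=np.array([h[0]*np.sin(t),h[1]*np.sin(t),np.cos(t)]); return np.c_[x,np.cross(-lz,x),-lz]
E
python3 - <<'E'
from h import *
R=lidR(63.7,40);L0=np.array([.4505,-.3985,.009]);lz=-R[:,2];print(R,L0+.109*lz)
plan(L0+.22*lz,R)
E
```

```text
[[ 0.4431  0.6867 -0.5763]
 [ 0.8965 -0.3394  0.2848]
 [ 0.     -0.6428 -0.766 ]] [ 0.5133 -0.4295  0.0925]
shift now [ 1.2894 -0.0685  0.1792] |shift after turn [ 0.9767  0.7623 -0.4056] | turn [ 0.2111 -0.085  -0.2337] deg 58.71327908631675 mm 391.0830786966011 t 1.0
```

```bash
python3 -m handwheel '[[0.5,0.129,-0.007,0,0,0,0],[0.5,0.129,-0.007,0,0,0,0],[0.5,0.129,-0.007,0,0,0,0],[0.5,0.129,-0.007,0,0,0,0],[0.5,0.129,-0.007,0,0,0,0],[0.5,0.129,-0.007,0,0,0,0],[0.5,0.129,-0.007,0,0,0,0],[0.5,0.129,-0.007,0,0,0,0],[0.5,0.129,-0.007,0,0,0,0],[0.5,0.129,-0.007,0,0,0,0],[0.5,0,0,0,0.0264,-0.0106,-0.0292],[0.5,0,0,0,0.0264,-0.0106,-0.0292],[0.5,0,0,0,0.0264,-0.0106,-0.0292],[0.5,0,0,0,0.0264,-0.0106,-0.0292],[0.5,0,0,0,0.0264,-0.0106,-0.0292],[0.5,0,0,0,0.0264,-0.0106,-0.0292],[0.5,0,0,0,0.0264,-0.0106,-0.0292],[0.5,0,0,0,0.0264,-0.0106,-0.0292],[0.5,0,0,0,0,0,0]]' 80
python3 - <<'E'
from h import *
R=lidR(63.7,40);L0=np.array([.4505,-.3985,.009]);lz=-R[:,2]
plan(L0+.22*lz,R)
p=camera_params('wrist');im=shot('wrist','w1.png');print(p['fx'],p['cx'],p['cy'])
cv2.imwrite('pics/w1b.png',cv2.resize(im[:,:,::-1],(800,600),interpolation=cv2.INTER_CUBIC))
P=np.array([[0,-.075,.1415],[0,.075,.1415],[.007,-.075,.1415],[.007,.075,.1415],[.009,-.025,0],[.009,.025,0]])
W=L0+P@np.c_[-R[:,1],-R[:,0],lz].T
print(proj('wrist',W,p)/.7)
E
```

```text
clock: 2.9
tool_pos: [0.5732, -0.4512, 0.2431]
ee_rot: [[0.521, 0.74, -0.425], [0.852, -0.477, 0.214], [-0.044, -0.473, -0.88]]
force: [0.7, 1.9, 0.5]
finger_gap: 0.0428
grip_force: 0.0
shift now [-0.0115  0.1292  0.1796] |shift after turn [-0.0237  0.161   0.1503] | turn [ 0.0645 -0.0043 -0.0317] deg 12.95244965374206 mm 66.4575884275352 t 2.9
325.19226210127806 278.9373176307784 213.235019828571
[[425.4534 173.0845]
 [444.4135 404.4613]
 [413.8221 174.1542]
 [434.3649 406.4918]
 [379.9545 233.15  ]
 [385.9072 287.373 ]]
```

View pics/w1b.png

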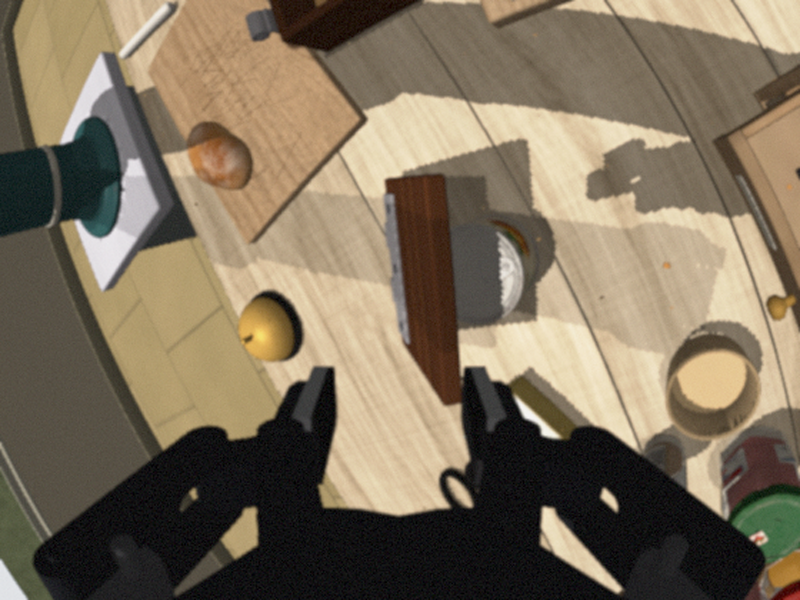

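The wrist view shows the lid edge-on: free-edge corners at (443,404)/(460,402) at the bottom and (445,176) at the top inner corner, about 8 px right of where I predicted them. The tin is behind it. I'll refit the pose.

```bash
python3 - <<'E'
from h import *
from scipy.optimize import least_squares
p=camera_params('wrist')
A=np.array([[-.007,-.075,.1415],[-.007,.075,.1415],[.007,.075,.1415]]);a=np.array([[445,176],[460,402],[443,404]])*.7
S=lambda u,v:np.array([245+u/4.7,135+v/4.7])
C=np.array([[-.007,-.075,.1415],[-.007,.075,.1415],[.009,-.025,0],[.009,.025,0]])
c=np.array([S(537,125),S(747,220),S(518,313),S(588,345)])
def W(q,P):
    R=lidR(q[2],q[3]);return np.array([q[0],q[1],.009])+P@np.c_[-R[:,1],-R[:,0],-R[:,2]].T
for w in(.5,1):
    f=lambda q:np.r_[(proj('wrist',W(q,A),p)-a).ravel(),(proj('top',W(q,C))-c).ravel()*w*2,(q[3]-40)]
    r=least_squares(f,[.4505,-.3985,63.7,40],x_scale=[.01,.01,1,1]);print(r.x,r.fun)
q=r.x;R=lidR(q[2],q[3]);lz=-R[:,2];L0=np.array([q[0],q[1],.009])
plan(L0+.20*lz,R)
E
```

```text
[ 0.4521 -0.3992 63.5735 41.2949] [ 0.17   -2.4721  0.8166  0.975  -1.1575  2.5773 -0.5367 -1.0483  0.4623
 -0.5281 -0.5063  1.6017 -1.0991  1.3711  1.2949]
[ 0.4537 -0.4    63.6283 40.5004] [-0.0731 -2.5776  0.7823  1.6006 -1.3138  3.1391 -0.8969 -2.5481  1.2283
 -1.5557 -0.5838  2.2318 -1.7621  1.7393  0.5004]
shift now [-0.0126  0.132   0.237 ] |shift after turn [-0.0239  0.1768  0.2047] | turn [ 0.067  -0.0055 -0.0311] deg 13.326889430591802 mm 81.4639518557849 t 2.95
```

```bash
python3 -m handwheel '[[0.5,0,0,0,0.0335,-0.0027,-0.0155],[0.5,0,0,0,0.0335,-0.0027,-0.0155],[0.5,-0.012,0.09,0.06,0,0,0],[0.5,-0.012,0.09,0.06,0,0,0],[0.5,0,0,0,0,0,0],[0.5,0,0,0,0,0,0],[0.5,0,0,0,0,0,0]]'
cat >> h.py <<'E'
LG=(np.array([.4530,-.3996,.009]),lidR(63.6,40.4))
E
python3 - <<'E'
from h import *
L0,R=LG
plan(L0+.106*-R[:,2],R)
E
```

```text
clock: 3.65
tool_pos: [0.6022, -0.4778, 0.2262]
ee_rot: [[0.488, 0.779, -0.395], [0.872, -0.459, 0.171], [-0.048, -0.428, -0.903]]
force: [0.1, 0.5, 0.1]
finger_gap: 0.0425
grip_force: 0.0
shift now [ 0.0179 -0.106   0.5533] |shift after turn [0.0125 0.0418 0.562 ] | turn [ 0.0832  0.0043 -0.0215] deg 15.492110394344948 mm 169.0919581705033 t 3.65
```

```bash
python3 - <<'E'
from h import *
s=state();print(np.array(s['joint_positions']))
E
```

```text
[0.5624 0.9851 0.0887 0.7693 0.0202 1.8241 0.1079]
```

```bash
python3 - <<'E'
from h import *
L0,R=LG
plan(L0+.165*-R[:,2],lidR(63.6,33))
E
```

```text
shift now [ 0.017  -0.0551  0.3633] |shift after turn [ 0.0125 -0.0056  0.3676] | turn [ 0.0421  0.0057 -0.0211] deg 8.545430880851502 mm 110.3630290249773 t 3.65
```

```bash
python3 -m handwheel '[[0.5,0.004,-0.013,0.09,0,0,0],[0.5,0.004,-0.013,0.09,0,0,0],[0.5,0.004,-0.013,0.09,0,0,0],[0.5,0.004,-0.013,0.09,0,0,0],[0.5,0,0,0,0.021,0.003,-0.0105],[0.5,0,0,0,0.021,0.003,-0.0105],[0.5,0,0,0,0,0,0],[0.5,0,0,0,0,0,0],[0.5,0,0,0,0,0,0]]'
python3 - <<'E'
from h import *
L0,R=LG
plan(L0+.165*-R[:,2],lidR(63.6,33))
plan(L0+.106*-R[:,2],R)
print(np.array(state()['joint_positions']))
p=camera_params('wrist');im=shot('wrist','w2.png')
cv2.imwrite('pics/w2b.png',cv2.resize(im[:,:,::-1],(800,600),interpolation=cv2.INTER_CUBIC))
P=np.array([[-.007,-.075,.1415],[-.007,.075,.1415],[.007,-.075,.1415],[.007,.075,.1415]])
W=L0+P@np.c_[-R[:,1],-R[:,0],-R[:,2]].T
print(proj('wrist',W,p)/.7)
E
```

```text
clock: 4.55
tool_pos: [0.5502, -0.4479, 0.1355]
ee_rot: [[0.445, 0.752, -0.486], [0.896, -0.374, 0.241], [-0.0, -0.543, -0.84]]
force: [0.9, -0.1, 0.4]
finger_gap: 0.0427
grip_force: 0.0
shift now [ 0.0001 -0.003   0.0052] |shift after turn [ 0.0001 -0.0029  0.0052] | turn [ 0.0007  0.0001 -0.0001] deg 0.1255098236089934 mm 1.7939106099901332 t 4.55
shift now [ 0.0001 -0.0287  0.2002] |shift after turn [ 0.0001 -0.0023  0.2022] | turn [ 0.0418  0.0001 -0.0001] deg 7.521812689365985 mm 60.665253819106276 t 4.55
[0.5727 1.0083 0.0663 0.9673 0.0332 1.734  0.1591]
[[407.7268 158.1071]
 [405.7389 501.6998]
 [368.5423 158.162 ]
 [375.7248 504.0954]]
```

View pics/w2b.png

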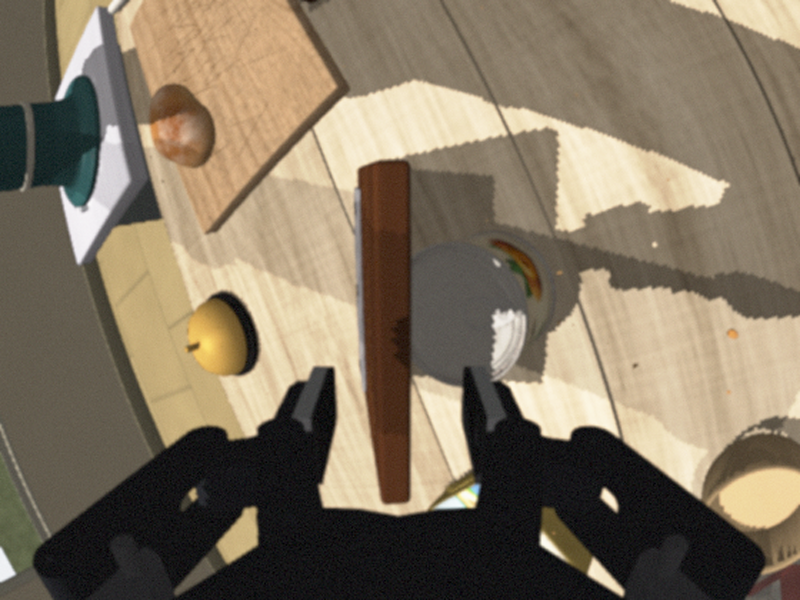

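The board sits between the fingers, with its inner edge at column 410 as predicted. Next I advance and turn onto it, then close.

```bash
python3 -m handwheel '[[0.5,0,-0.004,0.04,0.0104,0,0],[0.5,0,-0.004,0.04,0.0104,0,0],[0.5,0,-0.004,0.04,0.0104,0,0],[0.5,0,-0.004,0.04,0.0104,0,0],[0.5,0,0,0.04,0,0,0],[0.5,0,0,0,0,0,0],[0.5,0,0,0,0,0,0]]'
python3 - <<'E'
from h import *
L0,R=LG
plan(L0+.106*-R[:,2],R)
print(np.array(state()['joint_positions']))
E
```

```text
clock: 5.3
tool_pos: [0.5139, -0.4298, 0.0881]
ee_rot: [[0.444, 0.68, -0.584], [0.896, -0.337, 0.29], [0.0, -0.651, -0.759]]
force: [0.2, 0.3, 0.9]
finger_gap: 0.0425
grip_force: 0.0
shift now [-0.     -0.0018 -0.0058] |shift after turn [-0.     -0.0018 -0.0058] | turn [-0.0014  0.      0.    ] deg 0.24778932294821898 mm 1.8117314154077317 t 5.3
[0.5685 1.069  0.0751 1.0151 0.0442 1.7598 0.1607]
```

```bash
python3 -m handwheel '[[0,0,0,0,0,0,0],[0,0,0,0,0,0,0],[0,0,0,0,0,0,0],[0,0,0,0,0,0,0],[0,0,0,0,0,0,0],[0,0,0,0,0,0,0],[0,0,0,0,0,0,0],[0,0,0,0,0,0,0]]' 90
```

```text
clock: 6.1
tool_pos: [0.5143, -0.43, 0.0887]
ee_rot: [[0.444, 0.681, -0.582], [0.896, -0.338, 0.289], [-0.0, -0.65, -0.76]]
force: [1.9, -1.0, 0.6]
finger_gap: 0.013
grip_force: 88.3
```

```bash
python3 -m handwheel '[[0,0,-0.04,-0.05,0,0,0],[0,0,-0.04,-0.05,0,0,0],[0,0,-0.045,-0.03,-0.0375,0,0],[0,0,-0.045,-0.03,-0.0375,0,0],[0,0,-0.045,-0.03,-0.0375,0,0],[0,0,-0.045,-0.03,-0.0375,0,0],[0,0,-0.045,-0.03,-0.0375,0,0],[0,0,-0.045,-0.03,-0.0375,0,0],[0,0,0,-0.08,0,0,0],[0,0,0,-0.08,0,0,0],[0,0,0,-0.08,0,0,0],[0,0,0,0,0,0,0],[0,0,0,0,0,0,0],[0,0,0,0,0,0,0]]'
python3 - <<'E'
from h import *
shot('scene','s2.png');shot('top','t2.png')
p=camera_params('wrist');im=shot('wrist','w3.png')
a=cv2.imread('pics/s2.png')[170:310,220:380];b=cv2.imread('pics/t2.png')[100:240,245:425]
cv2.imwrite('pics/c2.png',np.hstack([cv2.resize(a,(400,350)),cv2.resize(b,(400,350))]))
R=lidR(78,0); K=np.array([.498,-.1187,0.077])
plan(K+[0,0,.109+.06],R);print(np.array(state()['joint_positions']))
E
```

```text
clock: 7.5
tool_pos: [0.4684, -0.407, 0.278]
ee_rot: [[0.444, 0.896, -0.003], [0.896, -0.444, 0.002], [0.0, -0.004, -1.0]]
force: [0.6, -0.2, -3.3]
finger_gap: 0.0126
grip_force: 89.7
shift now [ 0.9049 -0.3397  0.1077] |shift after turn [ 0.9611 -0.1046  0.106 ] | turn [-0.0011 -0.0003 -0.0799] deg 14.382394120989709 mm 291.7605399316096 t 7.65
[ 0.6466  0.3782  0.0193  1.6271 -0.0075  1.1401  0.2073]
```

View pics/c2.png

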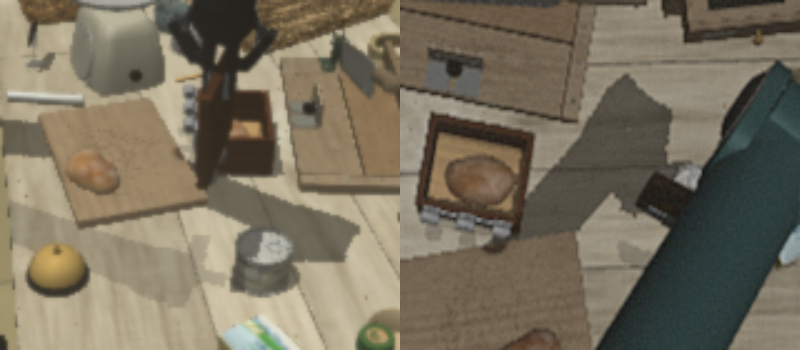

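The lid is upright and held, and the tin is standing. Next is a hover above the box.

```bash
python3 -m handwheel '[[0,0.09,-0.034,0,0,0,0],[0,0.09,-0.034,0,0,0,0],[0,0.09,-0.034,0,0,0,0],[0,0.09,-0.034,0,0,0,0],[0,0.09,-0.034,0,0,0,0],[0,0.09,-0.034,0,0,0,0],[0,0.09,-0.034,0,0,0,0],[0,0.09,-0.034,0,0,0,0],[0,0.09,-0.034,0,0,0,0],[0,0.09,-0.034,0,0,0,0],[0,0,0,0,0,0,-0.04],[0,0,0,0,0,0,-0.04],[0,0,0,0.05,0,0,0],[0,0,0,0.05,0,0,0],[0,0,0,0,0,0,0],[0,0,0,0,0,0,0],[0,0,0,0,0,0,0]]'
python3 - <<'E'
from h import *
R=lidR(78,0); K=np.array([.498,-.1187,0.077])
plan(K+[0,0,.109+.06],R)
p=camera_params('wrist');im=shot('wrist','w4.png')
np.save('w4.npy',np.array([p['fx'],p['fy'],p['cx'],p['cy'],*np.ravel(p['cam_to_world'])]))
shot('scene','s4.png');shot('top','t4.png')
cv2.imwrite('pics/w4b.png',cv2.resize(im[:,:,::-1],(800,600),interpolation=cv2.INTER_CUBIC))
for n in('lid_knuckle_left','lid_knuckle_right','box_slot_left','box_slot_right'):
    print(n,[(np.round(np.array(d['pixel'])/.7),round(d['conf'],2)) for d in find_in('wrist',n)[:2]])
h=np.array([np.sin(np.radians(78)),-np.cos(np.radians(78)),0]);u=R[:,0]
for z in(.077,):
  for q in(-.05,-.025,0,.025,.05): print(q,proj('wrist',K+u*q,p)/.7)
s=state();print('lid kn',proj('wrist',[np.array(s['tool_pos'])+np.array(s['ee_rot'])@[q,0,.115] for q in(-.025,.025)],p)/.7, np.array(p['cam_to_world']))
E
```

```text
clock: 9.35
tool_pos: [0.4984, -0.1205, 0.25]
ee_rot: [[0.208, 0.978, 0.0], [0.978, -0.208, 0.0], [0.0, 0.0, -1.0]]
force: [-0.3, -0.5, -2.4]
finger_gap: 0.0133
grip_force: 89.6
shift now [ 0.0058 -0.0025  0.0132] |shift after turn [ 0.0058 -0.0025  0.0132] | turn [ 0.     -0.0001  0.0001] deg 0.019288808269942077 mm 4.390438506654516 t 9.35
lid_knuckle_left [(array([396., 319.]), 0.66)]
lid_knuckle_right [(array([401., 319.]), 0.62)]
box_slot_left [(array([383.,   0.]), 0.66)]
box_slot_right [(array([517., 264.]), 0.96)]
-0.05 [[398.2131 338.2622]]
-0.025 [[398.2266 305.2364]]
0 [[398.2416 270.7608]]
0.025 [[398.258  235.1393]]
0.05 [[398.2759 198.7489]]
lid kn [[398.7348 335.681 ]
 [398.7793 252.1403]] [[ 0.9783 -0.199  -0.0584  0.5123]
 [-0.2074 -0.9383 -0.2767 -0.0516]
 [ 0.0003  0.2828 -0.9592  0.3929]
 [ 0.      0.      0.      1.    ]]
```

View pics/w4b.png

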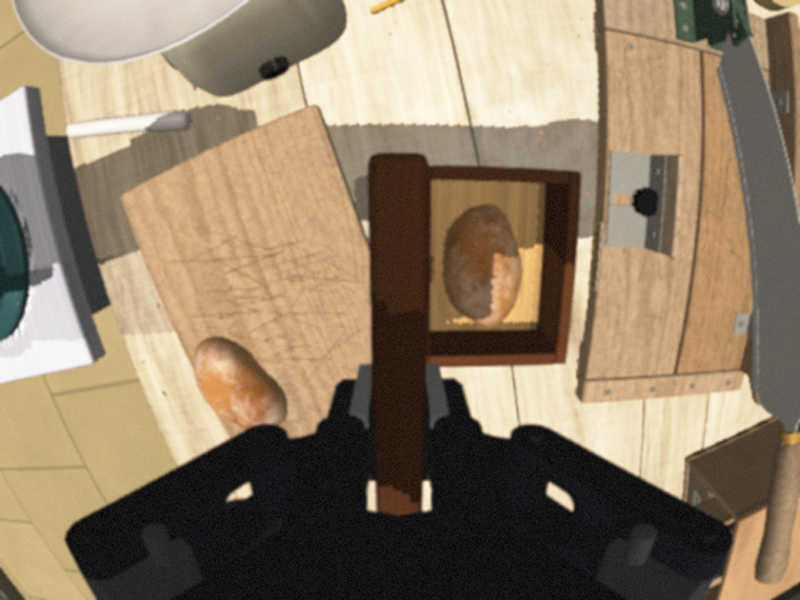

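The lid hides the hinge from the wrist camera; the box's far rim corners are at (579,172) and (565,362). I'll back off toward the robot to see the box hinge.

```bash
python3 -m handwheel '[[0,0,-0.12,0,0,0,0],[0,0,-0.13,0,0,0,0],[0,0,0,0.07,0,0,0],[0,0,0,0.07,0,0,0],[0,0,0,0,0,0,0],[0,0,0,0,0,0,0],[0,0,0,0,0,0,0]]'
python3 - <<'E'
from h import *
p=camera_params('wrist');im=shot('wrist','w5.png')
np.save('w5.npy',np.array([p['fx'],p['fy'],p['cx'],p['cy'],*np.ravel(p['cam_to_world'])]))
s=state();print(s['tool_pos'],s['ee_rot'])
K=np.array([.498,-.1187,0.077]);u=lidR(78,0)[:,0]
print(proj('wrist',[K+u*q for q in(-.05,0,.05)],p))
a=im[60:290,230:440,::-1]
cv2.imwrite('pics/w5b.png',cv2.resize(a,None,fx=2.6,fy=2.6,interpolation=cv2.INTER_CUBIC))
E
```

```text
clock: 10.4
tool_pos: [0.4255, -0.105, 0.2085]
ee_rot: [[0.208, 0.978, 0.001], [0.978, -0.208, 0.0], [0.0, 0.001, -1.0]]
force: [0.2, -0.4, -3.5]
finger_gap: 0.0125
grip_force: 90.2
[ 0.4254 -0.105   0.2084] [[ 0.2076  0.9782  0.0009]
 [ 0.9782 -0.2076  0.    ]
 [ 0.0002  0.0009 -1.    ]]
[[358.2894 251.9393]
 [362.4678 200.0421]
 [365.4222 143.7786]]
```

View pics/w5b.png

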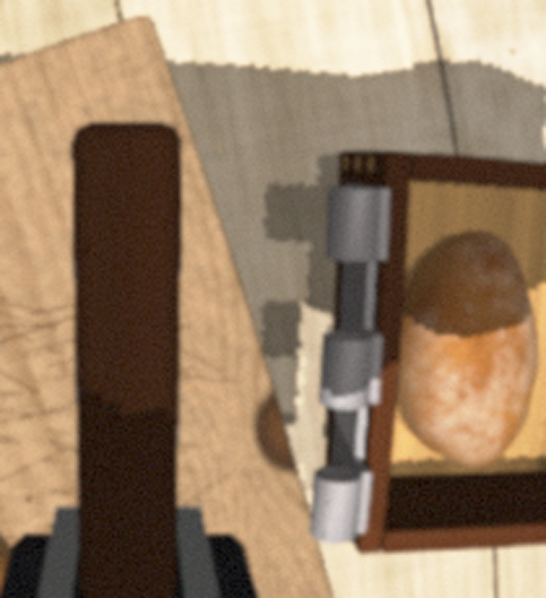

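The crop shows box knuckle silhouettes at x 329–390 / y 186–262, x 323–383 / y 333–407 and x 311–371 / y 470–540. The lid's far end is at y 124, x 76–179. I'll fit the box pose and the lid's offset in the hand.

```bash
cat > fit.py <<'E'
from h import *
from scipy.optimize import least_squares
def ld(f):
    a=np.load(f);return dict(fx=a[0],fy=a[1],cx=a[2],cy=a[3],cam_to_world=a[4:].reshape(4,4))
def tp(p,P): return proj('wrist',P,p)
th=np.linspace(0,2*np.pi,40)
def cyl(K,yaw,c,r=.009,L=.024):
    R=lidR(yaw,0);u,h=R[:,0],R[:,1]
    return np.concatenate([K+u*(c+s*L/2)+r*(np.outer(np.cos(th),h)+np.outer(np.sin(th),[0,0,1])) for s in(-1,1)])
def bb(p,P): q=tp(p,P);return np.r_[q.min(0),q.max(0)]
E
python3 - <<'E'
from fit import *
p=ld('w5.npy')
o=np.array([[329,186,390,262],[323,333,383,407],[311,470,371,540]])/2.6+[230,60,230,60]
def f(q): return (np.array([bb(p,cyl(np.array([q[0],q[1],.077]),q[2],c)) for c in(.05,0,-.05)])-o).ravel()
r=least_squares(f,[.498,-.119,78],x_scale=[.01,.01,1]);print(r.x);print(r.fun.reshape(3,4))
g=lambda q:(np.array([bb(p,cyl(q[:3],q[3],c)) for c in(.05,0,-.05)])-o).ravel()
r=least_squares(g,[.498,-.119,.077,78],x_scale=[.01,.01,.01,1]);print(r.x,r.fun)
s=state();R=np.array(s['ee_rot']);t=np.array(s['tool_pos'])
for d in(.106,.109,.112):
    z=-(.1415-d)
    print(d,(tp(p,[t+R@[.075,y,z] for y in(-.007,.007)])-[230,60])*2.6)
E
```

```text
[ 0.5004 -0.1211 77.8671]
[[ 1.2435  0.0625 -0.4503  0.3739]
 [ 0.3666 -1.2319 -0.9459  1.3776]
 [ 0.826  -2.3723 -1.0449  1.6605]]
[ 0.5004 -0.1211  0.0771 77.869 ] [ 1.2407  0.0479 -0.449   0.3654  0.3651 -1.234  -0.9434  1.3826  0.8251
 -2.3635 -1.0419  1.6761]
0.106 [[ 76.1146 119.9312]
 [188.0359 120.1048]]
0.109 [[ 77.4988 120.8951]
 [186.38   121.0596]]
0.112 [[ 78.81   121.8085]
 [184.8115 121.9649]]
```

```bash
cat >> fit.py <<'E'
K=np.array([.5004,-.1211,.077]);RB=lidR(77.9,0);D=.105
TG=K+RB[:,1]*.0005+RB[:,0]*.0004+[0,0,D]
E
python3 - <<'E'
from fit import *
p=ld('w4.npy');u,h=RB[:,0],RB[:,1]
print(tp(p,[K+h*.1325+u*s*.075+[0,0,-.007] for s in(1,-1)])/.7)
plan(TG+[0,0,.035],RB)
E
```

```text
[[585.4965 172.8004]
 [568.1053 365.5237]]
shift now [ 0.0008  0.2574 -0.0283] |shift after turn [ 0.0014  0.2574 -0.0285] | turn [ 0.0003 -0.0001  0.0007] deg 0.12808368563227485 mm 77.68732613498912 t 10.45
```

```bash
cat >> fit.py <<'E'
from scipy.ndimage import map_coordinates
def edges(imf,p,lines,rng=8):
    im=cv2.GaussianBlur(cv2.imread(imf),(0,0),.8).astype(float); out=[]
    for A,B in lines:   # world endpoints
        res=[]
        for s in np.linspace(.2,.8,13):
            a,b,c=tp(p,[A+(B-A)*s,A+(B-A)*(s+.01),A+(B-A)*s])
            n=np.array([-(b-a)[1],(b-a)[0]]);n/=np.linalg.norm(n)
            k=np.arange(-rng,rng+.1,.25);q=a+np.outer(k,n)
            v=sum(map_coordinates(im[:,:,ch],[q[:,1],q[:,0]],order=1,mode='nearest') for ch in(0,1,2))
            g=np.gradient(v);i=np.argmax(np.abs(g));res.append(k[i])
        out.append((n,np.round(np.median(res),2),np.round(res,1)))
    return out
E
python3 - <<'E'
from fit import *
u,h=RB[:,0],RB[:,1]
def C(x,y): return K+h*(.0725-x)+u*y+[0,0,-.007]  # x box, y along u
for f in('w4','w5'):
    p=ld(f+'.npy');print(f)
    L=[(C(-.06,-.075),C(-.06,.075)),(C(-.05,-.065),C(-.05,.065)),(C(-.05,.075),C(.04,.075)),(C(-.05,-.075),C(.04,-.075))]
    print(tp(p,L[0]))
    for o in edges('pics/%s.png'%f,p,L): print(*o)
E
```

```text
w4
[[397.6737 255.8666]
 [409.8475 120.9603]]
[0.9982 0.0596] -2.75 [ 7.5  7.8  7.2  7.5  7.8 -3.   7.2 -3.5 -3.8 -3.8 -3.2 -3.8 -2.8]
[0.9982 0.0601] 5.25 [5.5 5.5 5.  5.2 5.5 5.5 5.8 5.2 5.  5.2 5.  5.5 5.2]
[ 0.0348 -0.9994] 0.75 [ 0.8  0.5  1.2  0.8  0.8  1.   0.2  1.   0.5  0.2  0.5  0.8 -0.2]
[-0.0114 -0.9999] 1.5 [1.2 1.  1.  1.2 1.2 1.5 1.8 1.5 1.8 1.5 1.8 1.8 1.8]
w5
[[469.7923 268.1397]
 [489.9497 129.1365]]
[0.9954 0.0954] 2.5 [4.2 4.2 4.  3.8 4.2 2.2 2.  2.2 2.5 2.5 2.  1.8 3.8]
[0.9951 0.0993] -2.0 [-1.5 -1.5 -2.5 -1.8 -1.8 -2.5 -2.2 -2.  -2.2  8.  -2.5 -2.5 -1.8]
[ 0.0898 -0.996 ] 1.0 [ 1.   6.5  6.   6.2  6.8  6.5 -8.   6.8  0.2  0.8  0.5  0.8  0.5]
[-0.0476 -0.9989] 1.5 [1.  1.5 1.8 2.  2.  1.5 1.5 1.5 1.  1.2 1.5 1.8 1.5]
```

```bash
python3 - <<'E'
from fit import *
s=state()
P5=(np.array([.4254,-.105,.2084]),np.array([[.2076,.9782,.0009],[.9782,-.2076,0],[.0002,.0009,-1]]))
P4=(np.array([.4984,-.1205,.25]),np.array([[.208,.978,0],[.978,-.208,0],[0,0,-1]]))
for f,(t,R) in(('w4',P4),('w5',P5)):
    T=ld(f+'.npy')['cam_to_world'];print(f,R.T@(T[:3,3]-t),Ro.from_matrix(R.T@T[:3,:3]).as_euler('xyz',degrees=True))
p=camera_params('wrist');R=np.array(s['ee_rot']);T=np.array(p['cam_to_world']);print(s['tool_pos'],R.T@(T[:3,3]-s['tool_pos']),Ro.from_matrix(R.T@T[:3,:3]).as_euler('xyz',degrees=True))
E
```

```text
w4 [ 0.0703 -0.0007 -0.1429] [-16.4285   0.0157  89.9612]
w5 [ 0.0704 -0.0006 -0.143 ] [-16.4384   0.012   89.9829]
[ 0.4254 -0.105   0.2084] [ 0.0704 -0.0007 -0.1429] [-16.4412   0.0186  89.9827]
```

```bash
python3 - <<'E'
from fit import *
u,h=RB[:,0],RB[:,1];S=2.7
def C(x,y,z=.07): return K+h*(.0725-x)+u*y+[0,0,z-.077]
out=[]
for f,(c0,r0,w,hh) in(('w4',(290,105,130,170)),('w5',(340,105,160,170))):
    p=ld(f+'.npy');im=cv2.resize(cv2.imread('pics/%s.png'%f)[r0:r0+hh,c0:c0+w],None,fx=S,fy=S,interpolation=cv2.INTER_CUBIC)
    for X,Y,col in((.06,.075,(0,255,0)),(.05,.065,(255,255,0))):
        q=[C(-X,-Y),C(-X,Y),C(X,Y),C(X,-Y)]
        for a,b in zip(q,q[1:]+q[:1]):
            for s in np.linspace(0,1,25): 
                x=(tp(p,a+(b-a)*s)[0]-[c0,r0])*S; cv2.circle(im,tuple(np.int32(np.round(x))),1,col,-1)
    out.append(im)
o=np.hstack(out);print(o.shape);cv2.imwrite('pics/ov.png',o)
E
```

```text
(459, 783, 3)
```

View pics/ov.png

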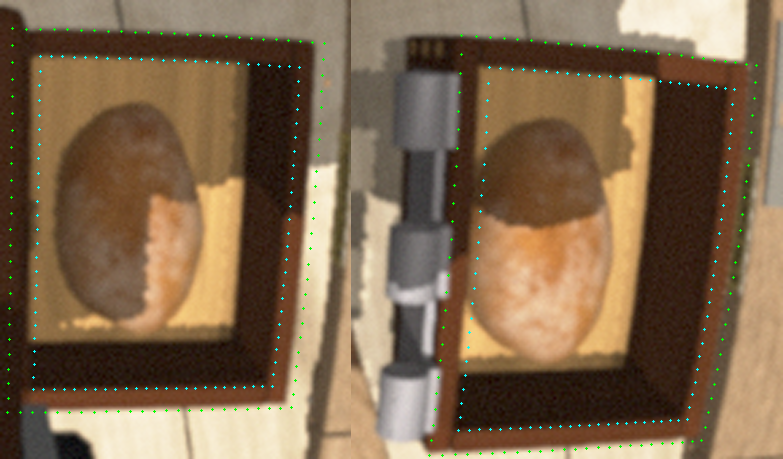

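The overlay shows the far rim about 3 px off while the knuckles fit, so the single oblique view is biased. I'll take two symmetric near-vertical views, with the lid about 40 mm on either side of the hinge, so the bias cancels.

```bash
python3 -m handwheel '[[0,0,0,-0.03,0,0,0],[0,0,0,-0.03,0,0,0],[0,0,0.06,0,0,0,0],[0,0,0.064,0,0,0,0],[0,0,0,0,0,0,0],[0,0,0,0,0,0,0],[0,0,0,0,0,0,0],[0,0,0,0,0,0,0]]'
cat > cap.py <<'E'
import sys
from fit import *
f=sys.argv[1]
p=camera_params('wrist');im=shot('wrist',f+'.png')
np.save(f+'.npy',np.array([p['fx'],p['fy'],p['cx'],p['cy'],*np.ravel(p['cam_to_world'])]))
s=state();np.save(f+'_t.npy',np.c_[s['tool_pos'],s['ee_rot']]);print(s['tool_pos'])
E
python3 cap.py w6
python3 -m handwheel '[[0,0,0.09,0,0,0,0],[0,0,0.09,0,0,0,0],[0,0,0.09,0,0,0,0],[0,0,0,0,0,0,0],[0,0,0,0,0,0,0],[0,0,0,0,0,0,0],[0,0,0,0,0,0,0]]'
python3 cap.py w7
python3 - <<'E'
from fit import *
S=3.4;out=[]
for f in('w6','w7'):
    p=ld(f+'.npy');print(tp(p,[K+RB[:,0]*q for q in(-.05,0,.05)]).round(1).tolist())
    c0,r0=(250,125) if f=='w6' else (205,125)
    out.append(cv2.resize(cv2.imread('pics/%s.png'%f)[r0:r0+170,c0:c0+115],None,fx=S,fy=S,interpolation=cv2.INTER_CUBIC))
o=np.hstack(out);print(o.shape);cv2.imwrite('pics/pair.png',o)
E
```

```text
clock: 11.25
tool_pos: [0.4604, -0.1125, 0.2256]
ee_rot: [[0.208, 0.978, -0.001], [0.978, -0.208, 0.0], [0.0, -0.001, -1.0]]
force: [-0.1, 1.0, -1.9]
finger_gap: 0.0132
grip_force: 90.3
[ 0.4604 -0.1125  0.2256]
clock: 12.0
tool_pos: [0.5393, -0.1293, 0.2254]
ee_rot: [[0.208, 0.978, -0.001], [0.978, -0.208, 0.0], [0.0, -0.001, -1.0]]
force: [-0.2, -0.1, -3.4]
finger_gap: 0.0129
grip_force: 90.4
[ 0.5394 -0.1293  0.2255]
[[321.6, 247.2], [323.9, 197.2], [325.5, 143.2]]
[[238.8, 247.2], [236.9, 197.1], [235.6, 143.1]]
(578, 782, 3)
```

View pics/pair.png

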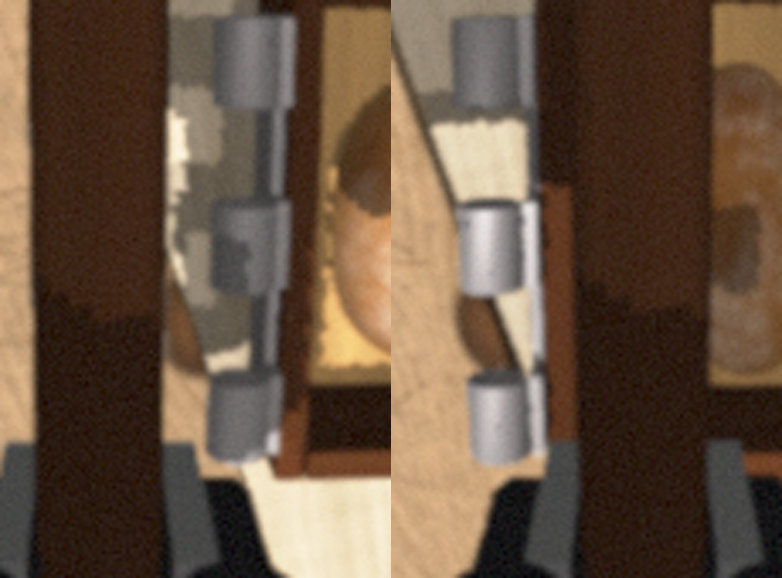

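The pair shows the cylinders clearly apart from the leaf strip that fooled the first fit. Left view: x 214–279, 212–276, 208–268. Right view: 452–519, 458–522, 470–528. Refitting.

```bash
python3 - <<'E'
from fit import *
S=3.4
o6=np.array([[214,15,279,108],[212,200,276,292],[208,372,268,461]])/S+[250,125,250,125]
o7=np.array([[452,15,519,107],[458,200,522,293],[470,372,528,463]])/S+np.array([205,125,205,125])-[391/S,0,391/S,0]
P=[ld('w6.npy'),ld('w7.npy')]
def f(q):
    r=[]
    for p,o in zip(P,(o6,o7)):
        K_=np.array([q[0],q[1],.077])-RB[:,1]*q[3]-RB[:,0]*q[4]   # apparent = true - bias
        r.append(np.array([bb(p,cyl(K_,q[2],c)) for c in(.05,0,-.05)])-o)
    return np.array(r)
r=least_squares(lambda q:np.r_[f(q).ravel(),q[4]*1e5],[.498,-.12,78,0,0],x_scale=[.01,.01,1,.01,.01]);q=r.x
print(q);print(f(q).round(1))
# lid: board silhouette columns w6 30..167?, along-axis far end vs w5
print('lid col',[tp(P[0],[np.load('w6_t.npy')[:,0]+np.load('w6_t.npy')[:,1:]@[.03,y,-.0365] for y in(-.007,.007)])])
E
```

```text
[ 2.8636 -0.6277 78.3642  2.4192  0.    ]
[[[-0.5  0.   0.7  0.6]
  [-0.8 -1.3  0.4  1.3]
  [-1.  -2.   0.7  1.6]]

 [[-0.6 -0.   0.4  0.9]
  [-0.4 -1.3  1.1  1. ]
  [-1.2 -2.   1.3  1. ]]]
lid col [array([[260.9964, 237.7585],
       [300.9653, 237.7555]])]
```

```bash
cat > fit2.py <<'E'
from fit import *
S=3.4
o6=np.array([[214,15,279,108],[212,200,276,292],[208,372,268,461]])/S+[250,125,250,125]
o7=np.array([[452,15,519,107],[458,200,522,293],[470,372,528,463]])/S+np.array([205,125,205,125])-[391/S,0,391/S,0]
P=[ld('w6.npy'),ld('w7.npy')]
def f(q):
    return np.array([np.array([bb(p,cyl(np.array([q[0],q[1],.077])-RB[:,1]*.0007,q[2],c)) for c in(.05,0,-.05)])-o for p,o in zip(P,(o6,o7))])
E
python3 - <<'E'
from fit2 import *
r=least_squares(lambda q:f(q).ravel(),[.498,-.12,78],x_scale=[.01,.01,1]);q=r.x
print(q);print(f(q).round(1))
for k in(0,1):
    r=least_squares(lambda q:f(q)[k].ravel(),[.498,-.12,78],x_scale=[.01,.01,1]);print(r.x)
# far end of lid along tool x, from images: brown->background transition
for g in('w5','w6','w7'):
    im=cv2.imread('pics/%s.png'%g).sum(2).astype(float);print(g,im[80:130,265:293].mean(1).round(0).tolist())
p=P[0];T=np.load('w6_t.npy')
print(tp(p,[T[:,0]+T[:,1:]@[.075,0,-(.1415-d)] for d in(.103,.105,.107)]))
E
```

```text
[ 0.4989 -0.1207 78.3642]
[[[-0.5  0.   0.7  0.6]
  [-0.8 -1.3  0.4  1.3]
  [-1.  -2.   0.7  1.6]]

 [[-0.6 -0.   0.4  0.9]
  [-0.4 -1.3  1.1  1. ]
  [-1.2 -2.   1.3  1. ]]]
[ 0.499  -0.1207 78.7332]
[ 0.4988 -0.1207 77.9853]
w5 [500.0, 498.0, 494.0, 493.0, 494.0, 493.0, 490.0, 491.0, 494.0, 498.0, 502.0, 500.0, 503.0, 504.0, 510.0, 514.0, 509.0, 503.0, 498.0, 495.0, 494.0, 494.0, 492.0, 493.0, 494.0, 484.0, 419.0, 274.0, 135.0, 103.0, 106.0, 115.0, 114.0, 117.0, 124.0, 118.0, 118.0, 121.0, 121.0, 122.0, 118.0, 123.0, 120.0, 120.0, 121.0, 118.0, 124.0, 120.0, 120.0, 119.0]
w6 [698.0, 699.0, 700.0, 689.0, 626.0, 497.0, 412.0, 396.0, 402.0, 403.0, 404.0, 405.0, 407.0, 405.0, 405.0, 403.0, 403.0, 402.0, 405.0, 403.0, 403.0, 404.0, 407.0, 406.0, 406.0, 398.0, 349.0, 237.0, 132.0, 103.0, 106.0, 114.0, 119.0, 118.0, 117.0, 119.0, 117.0, 120.0, 120.0, 122.0, 120.0, 119.0, 122.0, 122.0, 119.0, 121.0, 125.0, 117.0, 120.0, 122.0]
w7 [709.0, 711.0, 712.0, 713.0, 713.0, 713.0, 701.0, 649.0, 537.0, 446.0, 421.0, 421.0, 424.0, 423.0, 424.0, 424.0, 423.0, 426.0, 425.0, 428.0, 428.0, 426.0, 426.0, 428.0, 427.0, 420.0, 364.0, 245.0, 133.0, 104.0, 109.0, 112.0, 115.0, 122.0, 119.0, 120.0, 122.0, 120.0, 122.0, 122.0, 122.0, 121.0, 123.0, 122.0, 122.0, 123.0, 122.0, 119.0, 123.0, 119.0]
[[281.2597 105.5303]
 [281.2147 105.8001]
 [281.1713 106.0599]]
```

```bash
cat >> fit.py <<'E'
K=np.array([.4989,-.1207,.077]);RB=lidR(78.2,0)
TG=K+RB[:,0]*.0003+[0,0,D]
E
python3 -m handwheel '[[0,0.001,-0.068,0.014,0,0,0.0005],[0,0,-0.068,0.014,0,0,0.0005],[0,0,0,0,0,0,0],[0,0,0,0,0,0,0],[0,0,0,0,0,0,0]]'
python3 - <<'E'
from fit import *
plan(TG,RB)
E
```

```text
clock: 12.55
tool_pos: [0.5011, -0.1208, 0.2176]
ee_rot: [[0.211, 0.978, 0.001], [0.978, -0.211, 0.0], [0.0, 0.001, -1.0]]
force: [0.7, -0.9, -2.4]
finger_gap: 0.013
grip_force: 90.3
shift now [-0.0001 -0.0074  0.1185] |shift after turn [-0.0001 -0.0073  0.1185] | turn [ 0.0002 -0.0001 -0.0021] deg 0.3736350980128239 mm 35.628980065389484 t 12.55
```

```bash
python3 -m handwheel '[[0,0,-0.0075,0,0,0,-0.002],[0,0,0,0,0,0,0],[0,0,0,0.03,0,0,0],[0,0,0,0.03,0,0,0],[0,0,0,0,0,0,0],[0,0,0,0,0,0,0],[0,0,0,0,0,0,0]]'
python3 - <<'E'
from fit import *
plan(TG,RB);s=state();print(s['force'],s['torque'])
E
```

```text
clock: 13.25
tool_pos: [0.4982, -0.1202, 0.199]
ee_rot: [[0.205, 0.979, -0.001], [0.979, -0.205, 0.0], [0.0, -0.001, -1.0]]
force: [0.0, -0.9, -2.1]
finger_gap: 0.013
grip_force: 90.3
shift now [-0.0002  0.0026  0.0567] |shift after turn [-0.0002  0.0026  0.0567] | turn [-0.0003 -0.0001 -0.    ] deg 0.04762306885273189 mm 17.02996487964393 t 13.25
[ 0.0111 -0.929  -2.1169] [ 0.0195 -0.0504  0.0252]
```

```bash
python3 -m handwheel '[[0,0,0.0026,0.01,0,0,0],[0,0,0,0.01,0,0,0],[0,0,0,0.01,0,0,0],[0,0,0,0.01,0,0,0],[0,0,0,0,0,0,0],[0,0,0,0,0,0,0]]'
python3 -m handwheel '[[0,0,0,0.005,0,0,0],[0,0,0,0.005,0,0,0],[0,0,0,0,0,0,0],[0,0,0,0,0,0,0],[0,0,0,0,0,0,0]]'
python3 - <<'E'
from fit import *
plan(TG,RB);s=state();print(s['force'],s['torque'])
E
```

```text
clock: 13.85
tool_pos: [0.4988, -0.1203, 0.1869]
ee_rot: [[0.205, 0.979, -0.001], [0.979, -0.205, 0.0], [0.0, -0.001, -1.0]]
force: [0.1, -0.8, -2.9]
finger_gap: 0.0129
grip_force: 90.4
clock: 14.35
tool_pos: [0.4989, -0.1203, 0.184]
ee_rot: [[0.205, 0.979, -0.001], [0.979, -0.205, 0.0], [0.0, -0.001, -1.0]]
force: [-0.3, 0.0, -3.6]
finger_gap: 0.0129
grip_force: 90.4
shift now [-0.0003  0.0004  0.0068] |shift after turn [-0.0003  0.0004  0.0068] | turn [-0.0003 -0.0001 -0.    ] deg 0.04789636358965462 mm 2.0367340346843914 t 14.35
[-0.288   0.0394 -3.5969] [0.0653 0.0074 0.0081]
```

No contact and the knuckles are in the slots. I'll probe down gently to find the height at which the lid touches.

```bash
for i in 1 2; do python3 -m handwheel '[[0,0,0,0.0035,0,0,0],[0,0,0,0,0,0,0],[0,0,0,0,0,0,0]]' | egrep 'tool_pos|force:'; done; for i in 1; do python3 -m handwheel '[[0,0,0,0.0025,0,0,0],[0,0,0,0,0,0,0],[0,0,0,0,0,0,0]]'| egrep 'tool_pos|force:'; done
```

```text
tool_pos: [0.4988, -0.1203, 0.1829]
force: [-0.1, -0.0, -3.5]
grip_force: 90.4
tool_pos: [0.4988, -0.1203, 0.1818]
force: [-0.8, 0.4, -2.6]
grip_force: 90.4
tool_pos: [0.4988, -0.1203, 0.1811]
force: [0.5, -0.5, -3.9]
grip_force: 90.4
```

```bash
for i in 1; do python3 -m handwheel '[[0,0,0,0.0025,0,0,0],[0,0,0,0,0,0,0],[0,0,0,0,0,0,0]]' | egrep 'tool_pos|force:'; done;  python3 -m handwheel '[[0,0,0,0.002,0,0,0],[0,0,0,0,0,0,0],[0,0,0,0,0,0,0]]'| egrep 'tool_pos|force:'
```

```text
tool_pos: [0.4988, -0.1203, 0.1804]
force: [-0.8, 0.6, -3.7]
grip_force: 90.4
tool_pos: [0.4988, -0.1203, 0.1798]
force: [-0.5, -0.2, -2.5]
grip_force: 90.4
```

```bash
python3 -m handwheel '[[0,0,0,0.002,0,0,0],[0,0,0,0,0,0,0],[0,0,0,0,0,0,0]]' | egrep 'tool_pos|force:';  python3 -m handwheel '[[0,0,0,0.002,0,0,0],[0,0,0,0,0,0,0],[0,0,0,0,0,0,0]]'| egrep 'tool_pos|force:'
```

```text
tool_pos: [0.4988, -0.1203, 0.1792]
force: [-0.0, 0.1, -3.6]
grip_force: 90.4
tool_pos: [0.4989, -0.1205, 0.1789]
force: [-0.9, -0.4, 0.1]
grip_force: 91.0
```

Contact is at TCP z 0.179, so the aligned height is 0.1815. I'll raise to that and probe the side play.

```bash
python3 -m handwheel '[[0,0,0,-0.009,0,0,0],[0,0,0,0,0,0,0],[0,0,0,0,0,0,0]]' | egrep 'tool_pos|force:';  python3 -m handwheel '[[0,0.0045,0,0,0,0,0],[0,0,0,0,0,0,0],[0,0,0,0,0,0,0]]'| egrep 'tool_pos|force:'; python3 -m handwheel '[[0,0.002,0,0,0,0,0],[0,0,0,0,0,0,0],[0,0,0,0,0,0,0]]'| egrep 'tool_pos|force:'
```

```text
tool_pos: [0.4988, -0.1202, 0.1812]
force: [-0.1, -0.9, -3.2]
grip_force: 90.3
tool_pos: [0.4991, -0.1189, 0.1812]
force: [-0.9, 0.6, -3.4]
grip_force: 90.3
tool_pos: [0.4992, -0.1184, 0.1813]
force: [0.6, 0.2, -2.9]
grip_force: 90.3
```

```bash
python3 -m handwheel '[[0,0.0015,0,0,0,0,0],[0,0,0,0,0,0,0],[0,0,0,0,0,0,0]]'| egrep 'tool_pos|force:'
```

```text
tool_pos: [0.4993, -0.1179, 0.1813]
force: [0.9, 0.4, -3.1]
grip_force: 90.3
```

```bash
python3 -m handwheel '[[0,0.0015,0,0,0,0,0],[0,0,0,0,0,0,0],[0,0,0,0,0,0,0]]'| egrep 'tool_pos|force:'; python3 -m handwheel '[[0,0.0015,0,0,0,0,0],[0,0,0,0,0,0,0],[0,0,0,0,0,0,0]]'| egrep 'tool_pos|force:'
```

```text
tool_pos: [0.4994, -0.1175, 0.1813]
force: [-0.0, 0.2, -3.3]
grip_force: 90.3
tool_pos: [0.4995, -0.117, 0.1813]
force: [0.4, 0.3, -2.6]
grip_force: 90.3
```

```bash
python3 -m handwheel '[[0,0.0015,0,0,0,0,0],[0,0,0,0,0,0,0],[0,0,0,0,0,0,0]]'| egrep 'tool_pos|force:'; python3 -m handwheel '[[0,0.0015,0,0,0,0,0],[0,0,0,0,0,0,0],[0,0,0,0,0,0,0]]'| egrep 'tool_pos|force:'
```

```text
tool_pos: [0.4996, -0.1168, 0.1813]
force: [-0.7, -0.9, -3.5]
grip_force: 90.3
tool_pos: [0.4996, -0.1166, 0.1813]
force: [-0.5, -2.9, -3.4]
grip_force: 90.3
```

```bash
python3 -m handwheel '[[0,-0.0107,0,-0.0007,0,0,0],[0,0,0,0,0,0,0],[0,0,0,0,0,0,0],[0,0,0,0,0,0,0],[0,0,0,0,0,0,0]]'; python3 - <<'E'
from fit import *
plan(K+RB[:,0]*.0013+[0,0,.1045],RB);s=state();print(s['force'],s['torque'])
E
```

```text
clock: 19.35
tool_pos: [0.4991, -0.1191, 0.1815]
ee_rot: [[0.204, 0.979, -0.001], [0.979, -0.204, 0.001], [0.0, -0.001, -1.0]]
force: [-1.0, -0.3, -3.4]
finger_gap: 0.013
grip_force: 90.3
shift now [-0.0009  0.0005 -0.0001] |shift after turn [-0.0009  0.0005 -0.0001] | turn [-0.0003 -0.0001  0.    ] deg 0.05759033547617702 mm 0.32823686355730963 t 19.35
[-1.0162 -0.2925 -3.4047] [-0.0403 -0.0283  0.0654]
```

```bash
python3 -c "
from plant import *
print(finish_job())"
```

```text
the job is handed in; nothing more can be done
None
```

I've handed the job in with the lid held upright and still in the gripper and its two knuckles in the box's slots. The verdict wasn't returned. I set height and sideways position by touch; the alignment toward the box comes from the camera only, to within about 2 mm. The tin was standing when I last looked, just after lifting the lid off it.

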